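# Right the toppled pantry jar, put it back in its row and lid it

## Task

The square terracotta jar has toppled onto its side: stand it upright on the bare steel of the flap shelf, clear of the birch board, and let go of it. Then take it again, set it upright and squarely in the middle of the empty cork mat on the birch board, let go, and only then put the loose aluminium lid down over its neck so that it sits level. Do not drop the jar, and leave everything else standing where it is.

Things in the scene. Friction and masses are not known exactly. Their poses are not given: they have to be found in the camera images.
- jar: Square terracotta jar, 0.4 kg: body 56 x 56 mm, 108 mm long, then a round neck 44 mm across, 22 mm long (130 mm in all). Origin: centre of its foot (outer bottom face); x runs from foot to mouth, y and z square to its flat sides. It starts lying on a flat side on the steel shelf (z = 0), mouth forward and left; upright, x points up.
- mouth (a point): Centre of the jar's mouth, 130 mm from the foot along the jar's x axis, level with the top rim of the neck
- lid: Aluminium lid, right way up: round cap 56 mm across, 15 mm high, hollow below (50 mm across, 12 mm deep) to go over the jar's neck; on top a round knob 20 mm wide, 24 mm high (top at 39 mm). Origin: centre of its lower rim, z up. Seated, its origin is 118 mm from the jar's foot.
- board: Birch board fixed on the shelf, 110 x 270 mm, 12 mm thick, origin at the centre of its underside; its long side is its y axis. Three places lie along it, 85 mm apart: two hold canisters, one has the cork mat; which is where changes
- mat: Square cork mat fixed on the board at the empty place, 74 x 74 mm, 4 mm thick (top 16 mm above the shelf); origin at the centre of its underside, x and y square to its edges and to the board
- canister_square: Closed white square canister with a wooden top, 66 x 66 mm, 110 mm high, standing on the birch board; origin at the centre of its underside, z up. Bystander
- canister_round: Closed round brushed-steel canister with a darker steel top, 68 mm diameter, 112 mm high, standing on the birch board; origin at the centre of its underside, z up. Bystander
- tube: Clear acrylic pasta tube with wooden stopper, 80 mm diameter, 268 mm high, standing on the shelf; origin at the centre of its underside, z up. Bystander
- funnel: Black plastic funnel standing on its wide mouth, 92 mm diameter, 88 mm high; origin at the centre of its underside, z up. Bystander
- scoop: Birch wood scoop lying flat, about 160 mm long (x from -83 to +78 mm), 46 mm wide, 28 mm high; origin on its underside between handle and bowl, x points from handle to bowl. Bystander
- glass_jar: Round closed glass jar with aluminium cap, 72 mm diameter, 110 mm high; origin at the centre of its underside, z up. Bystander
- bowl: White ceramic bowl, 116 mm diameter, 50 mm high; origin at the centre of its underside, z up. Bystander
Things that resemble listed ones, but are neither listed nor needed, are in the scene too. Several things look just like the lid: the one meant starts farthest to the robot's right.

How it is judged:
On the way, in this order (a step that is already met when the one before it is completed fails the run):
1. the jar stands upright on the bare steel shelf, let go (angle between jar's own x axis and vertical below 0.06 rad and height (world z) of jar below 0.006 m and contact force between jar and the fingers below 0.1 N and linear speed of jar below 0.03 m/s), for 0.3 s.
2. the jar stands upright and square on the mat, let go (angle between jar's own x axis and vertical below 0.06 rad and horizontal distance between jar and mat below 0.014 m and z of jar in the frame of mat between 0 and 0.008 m and (angle between the y axis of jar and the x axis of mat, either way round below 0.2 rad or angle between the y axis of jar and the y axis of mat, either way round below 0.2 rad) and contact force between jar and the fingers below 0.1 N and linear speed of jar below 0.03 m/s), for 0.3 s.
3. the lid sits level on the jar's neck, let go (all of step 2 and x of lid in the frame of jar between 0.113 and 0.123 m and horizontal distance between lid and mouth below 0.008 m and angle between lid's own z axis and vertical below 0.1 rad and contact force between lid and the fingers below 0.1 N and linear speed of lid below 0.03 m/s), for 0.3 s.
At the end, for the whole second after the job is handed in: Jar upright (0.06 rad) on the cork mat, foot within 14 mm of its centre, sides square within 0.2 rad; lid seated over its neck (level within 0.1 rad, 8 mm of centre, 5 mm of full depth); both let go and at rest (all of step 3); the robot touches nothing.
It fails at once if the jar drops or falls: faster than 0.5 m/s while the fingers are not touching it (contact force between jar and the fingers below 0.05 N and linear speed of jar above 0.5 m/s).
It fails at once if a canister on the board is shifted more than 30 mm or tipped (distance of any of canister_square, canister_round from where it was at the start of the episode above 0.03 m or angle between any of canister_square, canister_round's own z axis and vertical above 0.3 rad).
It fails at once if another bystander on the shelf is shifted more than 30 mm or tipped (distance of any of tube, funnel, scoop, glass_jar, bowl from where it was at the start of the episode above 0.03 m or angle between any of tube, funnel, glass_jar, bowl's own z axis and vertical above 0.3 rad).
It also fails if it takes over 64 s, if anything falls off the work surface, if the arm or the gripper's body presses on something with over 40 N, if the wrist force passes 120 N, or if a joint passes its speed limit or range.

## Robot

A 6-joint arm with a two-finger parallel gripper is mounted at the origin on the work surface. World frame = base frame: x ahead of the robot, y to its left, z up, the work surface at z = 0. Lengths are in m, angles in rad, forces in N, time in s.
With the tool pointing down it reaches from about 0.25 to 0.775 m from the base axis. Payload 4 kg.
Tool frame: the origin (TCP) lies midway between the tips of the shut fingers; the grasp point (between the pads) lies 19 mm behind it; z points along the fingers, y is the line along which they close (so a half turn about z gives the same grasp; the last joint's range is limited). The gripper opens to 94 mm and grips with 3 to 60 N. Pads are 16 mm wide; open, the fingers measure 119 mm over their backs; the gripper's body (75 mm by 177 mm) begins 78 mm behind the grasp point.
Start: joints at [-1.318, 0.087, 1.371, -0, 1.684, -0.103], TCP at [0.192, -0.516, 0.206] pointing down, gripper open.
Joint ranges: [-3.1, 3.1], [-0.76, 2.03], [0.27, 2.55], [-1.08, 4.22], [0.17, 2.65], [-2.57, 2.57]. Speed limits (rad/s): [2.79, 2.79, 3.14, 3.14, 3.14, 3.14].

## Interface

Orientations are given as [roll, pitch, yaw] about the fixed x, y, z axes, in that order (R = Rz(yaw) Ry(pitch) Rx(roll)).
In Python, from bench import robot gives the robot as it stands. The module is installed in compiled form; this text tells all that it offers.
- The arm moves only by the tool arm_command, never from a script. Its argument "targets" is a list of rows, each a list of 4 numbers: the shift along the world's x, y, z as a fraction of full scale, then the turn about the world's z as a fraction of full scale. A call has 1 to 8 rows; each row is the pose to reach, as a shift and turn from the pose commanded when the call began; what a row does not reach only later rows make up. Full scale, the value 1, is 0.5 m for a shift and 120 degrees for a turn. A row lasts 1/12 s, in which the tool goes at most 41.7 mm and 7.16 degrees, less where a joint would pass 70% of its speed; a pose out of reach is approached as far as the arm can. A call with a number of a shift or a turn outside -1 to 1 is refused whole. A call with a gripper value outside its range is refused whole. "claw" is the closure, from 0 (fully open) to 1 (shut), set as the call begins (left out, the last holds). The fingers move at their own pace and stop on an object; the grip force is fixed at half the most. Time passes only in rows, so rows that repeat a pose let the fingers close. It gives the time, the measured TCP pose, the force, the opening and the grip force at its end, in the units of the state.
- robot.get_obs(): the state, without advancing time (a new reading comes with each control period).
- robot.snapshot(name): name is "scene" or "side" or "wrist"; returns the picture (400x640x3 uint8, red, green, blue); there is no depth.
- robot.camera_info(name): a dict with "vfov" (degrees; the focal length in pixels is half the picture's height over the tangent of half this angle, whatever the lens; pixels are square), "cx", "cy" (the principal point, pixels), "k1" (the pictures are not rectified: a ray, as slopes to the right and down, at radius r is drawn at 1 + k1 r^2 times it, then the intrinsics apply), "extrinsics" (4x4, takes a point from camera to world coordinates); the wrist camera has in their place "T_tool_cam" (4x4, takes a point from camera to tool coordinates, whose origin is the TCP and whose axes are the flange's). Camera axes: x right, y up, looking along -z (the intrinsics and any distortion apply to the point x, -y, -z); pixel columns grow to the right and rows downward; lengths in m; the calibration is good to about 2 mm. A picture is of the moment at which its call begins: read the wrist's pose just before it. camera_info takes no time and is no camera call.
- robot.close_job(): hands the job in; it is judged then, once.
The state is a dict: "time": time; "joint_positions": joint angles; "qvel": joint speeds; "joint_torque": joint torques, N m; "tool_pos": TCP position; "ee_rot": TCP orientation; "wrist_force": force on the tool from outside, world axes, zero at the start; "wrist_torque": the same for the moment, N m; "width": finger opening in m; "finger_force": force on a finger pad.
Only numpy, scipy, OpenCV 4.12 (cv2) and the standard library are available. Lean on these libraries where they do the work, as an engineer would, in place of code of your own. Each camera call takes 0.05 s, during which the arm holds its last target. There are 200 camera calls.

## Working session

There is one attempt and no reset: what is moved stays moved. The work goes in short steps, Python scripts to look and compute and a tool call to move; the robot and the scene stay as the last step left them, time stands still between calls to the robot, and variables do not carry over. Pictures are saved under pics/ and viewed, at most 10 in all, crops included, and the job is handed in when it is done.

Besides the shell and the picture viewer there is one more tool, called after "Emit:" as a command line: name --pt "numbers of a row" for each row, then --argument value for the rest. arm_command: Moves the arm, as the interface text tells. Shift numbers are shares of 0.5 m and turn numbers shares of 120 degrees, none past 1 either way. Its arguments: {"type":"object","properties":{"targets":{"type":"array"},"claw":{"type":"number"}},"required":["targets"]}

```bash
mkdir -p pics
cat > h.py <<'E'
import numpy as np, cv2
from bench import robot
from scipy.spatial.transform import Rotation as R
def cam(n, obs=None):
    c=robot.camera_info(n); f=200/np.tan(np.radians(c['vfov'])/2)
    if 'extrinsics' in c: T=np.array(c['extrinsics'])
    else:
        o=obs or robot.get_obs(); B=np.eye(4); B[:3,:3]=R.from_euler('xyz',o['ee_rot']).as_matrix(); B[:3,3]=o['tool_pos']; T=B@np.array(c['T_tool_cam'])
    return dict(f=f,cx=c['cx'],cy=c['cy'],k1=c['k1'],T=T)
def proj(c,P):
    P=np.atleast_2d(P); q=(P-c['T'][:3,3])@c['T'][:3,:3]
    s=np.c_[q[:,0]/-q[:,2],q[:,1]/q[:,2]]; r2=(s**2).sum(1,keepdims=True)
    s=s*(1+c['k1']*r2); return s*c['f']+[c['cx'],c['cy']]
def ray(c,uv):
    d=(np.atleast_2d(uv).astype(float)-[c['cx'],c['cy']])/c['f']; s=d.copy()
    for _ in range(30): s=d/(1+c['k1']*(s**2).sum(1,keepdims=True))
    v=np.c_[s[:,0],-s[:,1],-np.ones(len(s))]@c['T'][:3,:3].T
    return c['T'][:3,3],v
def atz(c,uv,z):
    o,v=ray(c,uv); return o+v*((np.asarray(z)-o[2])/v[:,2])[:,None]
def shot(n,name):
    o=robot.get_obs(); im=robot.snapshot(n); cv2.imwrite(f'pics/{name}.png',im[...,::-1]); c=cam(n,o); np.save(f'pics/{name}.npy',c,allow_pickle=True); return im,c
def load(name): return np.load(f'pics/{name}.npy',allow_pickle=True).item()
E
python3 - <<'E'
from h import *
for n in ('scene','side','wrist'):
    im,c=shot(n,n+'0'); print(n,c['T'].round(3).tolist(),c['f'],c['k1'])
a=[cv2.imread(f'pics/{n}0.png') for n in('scene','side')]
o=robot.get_obs(); print(o)
E
```

```text
scene [[0.064, -0.853, 0.518, 1.076], [0.998, 0.048, -0.044, -0.086], [0.012, 0.52, 0.854, 0.957], [0.0, 0.0, 0.0, 1.0]] 402.49465302783216 -0.06144693697576858
side [[0.986, 0.103, -0.129, 0.369], [-0.165, 0.641, -0.75, -1.038], [0.005, 0.761, 0.649, 0.913], [0.0, 0.0, 0.0, 1.0]] 504.37792491188986 -0.10621648613130856
wrist [[0.348, 0.898, 0.27, 0.27], [-0.937, 0.334, 0.098, -0.487], [-0.002, -0.287, 0.958, 0.382], [0.0, 0.0, 0.0, 1.0]] 304.4297681994946 -0.02598188187750274
{'time': 0.15, 'joint_positions': array([-1.31816178e+00,  8.77984466e-02,  1.37188629e+00, -2.98581850e-05,
        1.68359882e+00, -1.03104394e-01]), 'qvel': array([ 8.68981615e-05, -2.45074771e-03, -2.46358766e-03,  1.67861587e-04,
       -6.79714247e-04,  1.65812829e-03]), 'joint_torque': array([ 1.26449489e-03, -3.40643299e+01, -3.02792752e+01,  7.18099577e-02,
        3.04767920e-02, -1.25143547e-04]), 'tool_pos': array([ 0.19143457, -0.51516444,  0.20457639]), 'ee_rot': array([-3.13990768e+00, -1.44514209e-04,  3.55735487e-01]), 'wrist_force': array([-0.31617727,  0.7535109 , -0.11819356]), 'wrist_torque': array([-0.05812405,  0.03549237,  0.01905789]), 'finger_force': 0.0, 'width': 0.09423498116221316}
```

View pics/scene0.png

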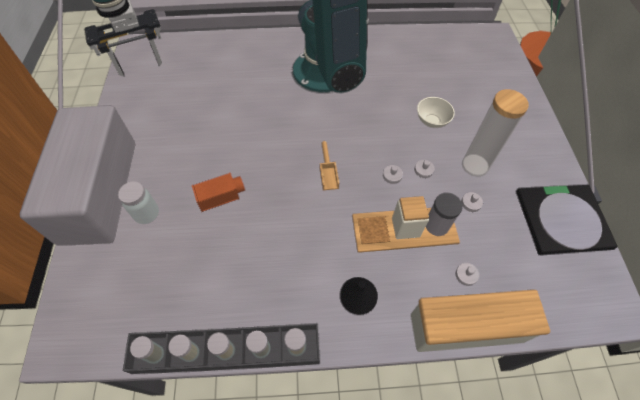

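View pics/side0.png

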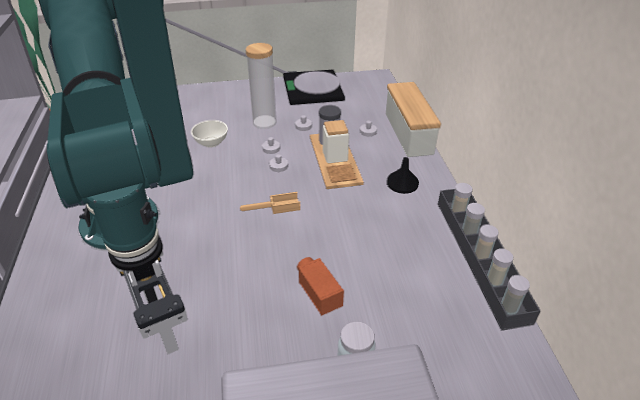

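Run:
```python
import cv2,numpy as np
s=cv2.imread('pics/scene0.png');d=cv2.imread('pics/side0.png')
def crop(im,u,v,w,h,k): return cv2.resize(im[v:v+h,u:u+w],None,fx=k,fy=k,interpolation=cv2.INTER_CUBIC)
a=crop(s,180,160,80,60,5);b=crop(d,280,245,80,75,4)
c=crop(s,345,150,133,100,3);e=crop(d,260,120,133,100,3)
pad=lambda x:cv2.copyMakeBorder(x,0,300-x.shape[0],0,400-x.shape[1],cv2.BORDER_CONSTANT)
cv2.imwrite('pics/comp.png',np.vstack([np.hstack([pad(a),pad(b)]),np.hstack([pad(c),pad(e)])]))
```

```text
(no output)
```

View pics/comp.png

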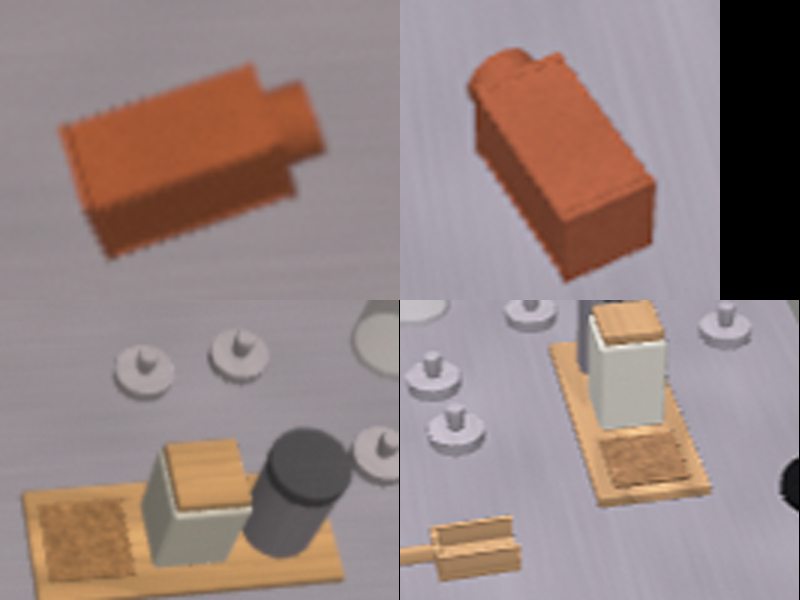

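Run:
```python
from h import *
from scipy.optimize import least_squares
cs,cd=load('scene0'),load('side0')
w=.028
C={'ftb':[0,-w,.056],'fta':[0,w,.056],'ntb':[.108,-w,.056],'nta':[.108,w,.056],'fba':[0,w,0],'nba':[.108,w,0],'fbb':[0,-w,0],'nbb':[.108,-w,0]}
# mouth +y: jar y axis = -x world => '+x side' is b
S={'fta':(192,185.6),'ftb':(198.4,201.6),'nta':(230.4,173.4),'ntb':(235.6,188.6),'fbb':(202,211.4),'nbb':(239.2,199)}
D={'ftb':(343.25,290.5),'fta':(321.75,299.5),'ntb':(320,260),'nta':(299,269.5),'fbb':(343,305.7),'fba':(321.7,314.7)}
def W(p,k):
    l=np.array([C[a] for a in k]); c,s=np.cos(p[2]),np.sin(p[2])
    return l@np.array([[c,s,0],[-s,c,0],[0,0,1]])+[p[0],p[1],0]
def res(p,x): return np.concatenate([(proj(c,W(p,X))-np.array(list(X.values()))).ravel() for c,X in x])
for x in ([(cs,S)],[(cd,D)],[(cs,S),(cd,D)]):
    r=least_squares(res,[.6,-.4,1.6],args=(x,)); print('jar',r.x.round(4),np.abs(r.fun).max().round(2))
ms=[(357.7,218.3),(387.7,216.7),(389.3,241.7),(361,244)];md=[(329,166.7),(354.3,164.3),(357.3,179.3),(330,182.3)]
for c,m in((cs,ms),(cd,md)):
    P=atz(c,m,.016); print('mat',P.mean(0).round(4),np.linalg.norm(P-np.roll(P,1,0),axis=1).round(3),[np.degrees(np.arctan2(*(P[i]-P[j])[:2][::-1])).round(1) for i,j in((0,1),(3,2),(0,3),(1,2))])
print('board',atz(cs,[(353.3,214),(357.7,249.3),(459,242.7)],.012).round(3).tolist())
for c,a,b in((cs,(393.3,172.7),(394.7,167.7)),(cd,(279,163.3),(279,156))):print('lid',atz(c,a,.015).round(4),atz(c,b,.039).round(4))
for n,u,v,z in(('lid2',425,168,.015),('can_top',414,208,.11),('scoop',330,178,0),('funnel',359,296,0),('glass',140,210,0),('cabinet corner low',82,240,0),('cab top',75,240,.1)):print(n,atz(cs,[(u,v)],z).round(3))
print('glass side',atz(cd,[(357,335)],.11).round(3))
```

```text
jar [ 0.5104 -0.372   1.9081] 1.68
jar [ 0.5104 -0.3741  1.9254] 2.25
jar [ 0.5104 -0.373   1.9179] 2.81
mat [0.6237 0.0931 0.016 ] [0.074 0.08  0.073 0.073] [np.float64(-89.9), np.float64(-88.5), np.float64(-179.8), np.float64(174.7)]
mat [0.6257 0.0909 0.016 ] [0.073 0.076 0.072 0.079] [np.float64(179.8), np.float64(-179.2), np.float64(82.0), np.float64(84.5)]
board [[0.571, 0.045, 0.012], [0.674, 0.045, 0.012], [0.672, 0.31, 0.012]]
lid [[0.447  0.1723 0.015 ]] [[0.4464 0.1723 0.039 ]]
lid [[0.4483 0.1683 0.015 ]] [[0.4499 0.1719 0.039 ]]
lid2 [[0.436 0.267 0.015]]
can_top [[0.616 0.18  0.11 ]]
scoop [[ 0.445 -0.008 -0.   ]]
funnel [[0.791 0.037 0.   ]]
glass [[ 0.52  -0.534  0.   ]]
cabinet corner low [[ 0.603 -0.675 -0.   ]]
cab top [[ 0.652 -0.631  0.1  ]]
glass side [[ 0.528 -0.515  0.11 ]]
```

Scene picture: the jar lies at about (218,192), foot near (200,200) and mouth near (243,184). Possible lids are at (393,174), (425,168), (473,201) and (468,274). The one farthest to the robot's right is (393,174), at about (0.448, 0.171) m. The crop shows it as a cap with a knob. For the jar, the other things of that colour are off the shelf. The mat is at (373,230), at about (0.625, 0.092) m. The two views agree to 2–4 mm.

Next I'll hover over the mouth end of the jar body.

Emit:
arm_command --pt "0.286 0.234 0 0.37" --pt "0.286 0.234 0 0.37" --pt "0.286 0.234 0 0.37" --pt "0.286 0.234 0 0.37" --pt "0.286 0.234 0 0.37" --pt "0.286 0.234 0 0.37" --pt "0.286 0.234 0 0.37" --pt "0.286 0.234 0 0.37" --claw 0

```text
time: 0.82
tool_pos: [0.3346, -0.3983, 0.2052]
ee_rot: [-3.141, -0.0, 1.129]
wrist_force: [0.4, -0.2, 0.0]
width: 0.0939
finger_force: 0.0
```

Emit:
arm_command --pt "0.286 0.232 0 0.374" --pt "0.286 0.232 0 0.374" --pt "0.286 0.232 0 0.374" --pt "0.286 0.232 0 0.374" --pt "0.286 0.232 0 0.374" --pt "0.286 0.232 0 0.374" --pt "0.286 0.232 0 0.374" --pt "0.286 0.232 0 0.374"

```text
time: 1.48
tool_pos: [0.4774, -0.283, 0.2051]
ee_rot: [-3.141, -0.0, 1.911]
wrist_force: [0.5, -1.1, 0.4]
width: 0.0943
finger_force: 0.0
```

Run:
```python
from h import *
im,c=shot('wrist','w1'); o=robot.get_obs(); print(o['tool_pos'],o['ee_rot'])
d=np.array([np.cos(1.915),np.sin(1.915),0]);n=np.array([-d[1],d[0],0]);f=np.array([.510,-.373,0])
P=[f+a*d+b*n+[0,0,z] for z in(0.056,) for a in(0,.108) for b in(-.028,.028)]
g=cv2.imread('pics/w1.png')
for q in proj(c,P): cv2.drawMarker(g,tuple(int(round(t)) for t in q),(0,255,0),0,9,1)
cv2.imwrite('pics/w1m.png',g)
```

```text
[ 0.47723731 -0.28318957  0.20513298] [-3.14121010e+00 -4.24831664e-04  1.90997111e+00]
```

View pics/w1m.png

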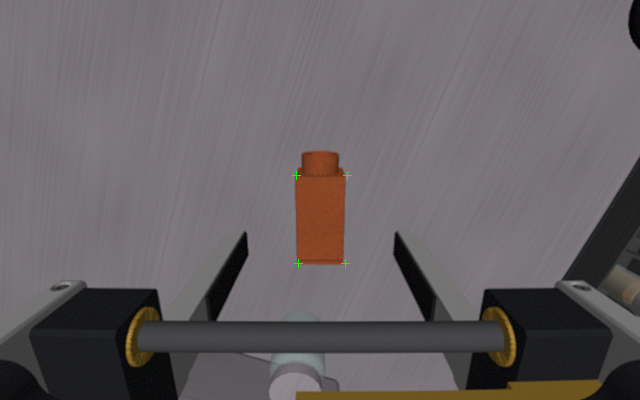

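The wrist picture shows the jar's top corners at (297,175), (347,175), (299,263) and (345,263), within about 1 px of my model. Next: descend and grip.

Emit:
arm_command --pt "0 0.003 -0.08 0" --pt "0 0.003 -0.16 0" --pt "0 0.003 -0.24 0" --pt "0 0.003 -0.31 0" --pt "0 0.003 -0.36 0" --pt "0 0.003 -0.392 0" --pt "0 0.003 -0.392 0" --pt "0 0.003 -0.392 0"

```text
time: 2.2
tool_pos: [0.4765, -0.2814, 0.0087]
ee_rot: [-3.14, -0.002, 1.911]
wrist_force: [-0.5, -0.1, -0.1]
width: 0.094
finger_force: 0.0
```

Emit:
arm_command --pt "0 0 0 0" --pt "0 0 0 0" --pt "0 0 0 0" --pt "0 0 0 0" --pt "0 0 0 0" --pt "0 0 0 0" --claw 1

```text
time: 2.7
tool_pos: [0.4774, -0.2813, 0.0101]
ee_rot: [-3.141, 0.001, 1.914]
wrist_force: [-4.1, 0.2, 2.8]
width: 0.0574
finger_force: 1.7
```

Emit:
arm_command --pt "0 0 0 0" --pt "0 0 0 0" --pt "0 0 0 0" --pt "0.0034 -0.0095 0.025 0" --pt "0.007 -0.0198 0.048 0" --pt "0.0125 -0.0345 0.069 0" --pt "0.018 -0.051 0.09 0" --pt "0.018 -0.051 0.09 0"

```text
time: 3.37
tool_pos: [0.4886, -0.3088, 0.0566]
ee_rot: [3.138, 0.005, 1.913]
wrist_force: [0.3, -0.6, -3.5]
width: 0.0561
finger_force: 29.9
```

Run:
```python
from h import *
shot('scene','s2');shot('side','d2')
o=robot.get_obs();print(o['tool_pos'],o['wrist_force'],o['width'],o['finger_force'])
s=cv2.imread('pics/s2.png');d=cv2.imread('pics/d2.png')
cv2.imwrite('pics/c2.png',np.hstack([cv2.resize(s[120:270,140:270],(400,460)),cv2.resize(d[170:320,250:380],(400,460))]))
```

```text
[ 0.48675452 -0.30645671  0.05412385] [-0.31291364  0.07110467 -4.10890664] 0.055916969320923444 29.910524119623005
```

View pics/c2.png

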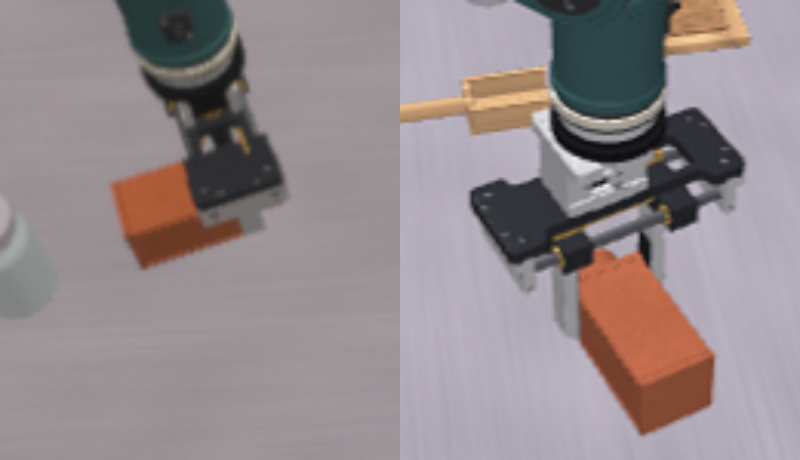

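The crops show the jar lifted level, clamped rigidly between the pads: foot at about (150,265) left, (645,430) right. It does not pivot under full grip, so I'll lower it and try a gentler closure.

Emit:
arm_command --pt "-0.006 0.0165 -0.021 0" --pt "-0.011 0.031 -0.042 0" --pt "-0.0146 0.0415 -0.065 0" --pt "-0.018 0.051 -0.085 0" --pt "-0.018 0.051 -0.09 0" --pt "-0.018 0.051 -0.09 0" --pt "-0.018 0.051 -0.09 0"

```text
time: 4.05
tool_pos: [0.4771, -0.28, 0.0093]
ee_rot: [-3.141, -0.002, 1.914]
wrist_force: [-2.5, 2.4, 0.8]
width: 0.0559
finger_force: 29.9
```

Emit:
arm_command --pt "0 0 0 0" --pt "0 0 0 0" --pt "0 0 0 0" --claw 0.41

```text
time: 4.3
tool_pos: [0.4776, -0.2809, 0.0093]
ee_rot: [3.141, -0.0, 1.914]
wrist_force: [-1.1, 1.8, -1.0]
width: 0.056
finger_force: 29.9
```

Emit:
arm_command --pt "0 0 0 0" --pt "0 0 0 0" --pt "0 0 0 0" --claw 0.42

```text
time: 4.55
tool_pos: [0.4777, -0.2812, 0.0093]
ee_rot: [3.141, 0.0, 1.914]
wrist_force: [-0.7, 1.4, -1.7]
width: 0.0557
finger_force: 29.9
```

Emit:
arm_command --pt "0 0 0 0" --pt "0 0 0 0" --claw 0.404

```text
time: 4.72
tool_pos: [0.4777, -0.2813, 0.0093]
ee_rot: [3.141, 0.0, 1.914]
wrist_force: [-0.8, 1.2, -1.5]
width: 0.0561
finger_force: 29.9
```

Emit:
arm_command --pt "0 0 0 0" --pt "0 0 0 0" --claw 0.4

```text
time: 4.88
tool_pos: [0.478, -0.282, 0.01]
ee_rot: [3.141, 0.002, 1.914]
wrist_force: [0.5, -0.1, -0.1]
width: 0.0563
finger_force: 0.2
```

Emit:
arm_command --pt "0 0 0 0" --pt "0 0 0 0" --claw 0.395

```text
time: 5.05
tool_pos: [0.4781, -0.2818, 0.0102]
ee_rot: [3.141, 0.002, 1.914]
wrist_force: [-0.4, -0.6, 0.5]
width: 0.0571
finger_force: 0.0
```

Emit:
arm_command --pt "0 0 0 0" --pt "0 0 0 0" --pt "-0.012 0.033 0 0" --pt "-0.0234 0.065 0 0" --pt "-0.0234 0.065 0 0" --pt "-0.0234 0.065 0 0" --claw 0.2

```text
time: 5.55
tool_pos: [0.466, -0.2485, 0.0097]
ee_rot: [3.141, 0.001, 1.915]
wrist_force: [-0.2, 0.4, 0.7]
width: 0.0752
finger_force: 0.0
```

Emit:
arm_command --pt "0 0 0 0" --pt "0 0 0 0" --pt "0 0 0 0" --pt "0 0 0 0" --pt "0 0 0 0" --pt "0 0 0 0" --claw 1

```text
time: 6.05
tool_pos: [0.4661, -0.2489, 0.0095]
ee_rot: [3.141, 0.0, 1.914]
wrist_force: [-0.5, -0.4, -0.8]
width: 0.0425
finger_force: 30.0
```

Emit:
arm_command --pt "0.002 -0.006 0.02 0" --pt "0.0046 -0.0128 0.043 0" --pt "0.008 -0.022 0.063 0" --pt "0.0117 -0.0324 0.083 0" --pt "0.0117 -0.0324 0.083 0" --pt "0.0117 -0.0324 0.083 0"

```text
time: 6.55
tool_pos: [0.4725, -0.2657, 0.0524]
ee_rot: [3.14, 0.002, 1.913]
wrist_force: [0.3, -0.2, -2.7]
width: 0.0423
finger_force: 30.0
```

Run:
```python
from h import *
shot('scene','s3');shot('side','d3')
o=robot.get_obs();print(o['tool_pos'],o['wrist_force'],o['width'],o['finger_force'])
s=cv2.imread('pics/s3.png');d=cv2.imread('pics/d3.png')
cv2.imwrite('pics/c3.png',np.hstack([cv2.resize(s[120:270,140:270],(400,460)),cv2.resize(d[170:320,250:380],(400,460))]))
```

```text
[ 0.47186904 -0.26488436  0.05083947] [ 0.1472752  -0.06900431 -3.17036952] 0.042084140650415464 29.9896377325058
```

View pics/c3.png

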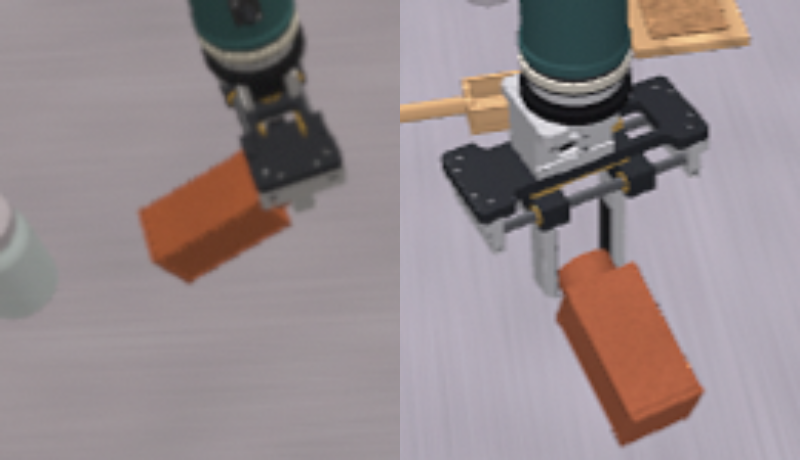

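The jar is now clearly tilted, with the foot edge at about (187,280) left and (625,440) right. The wrist carries about 3 N of 3.9 N, so the neck pivots in the pads. I'll follow the arc.

Emit:
arm_command --pt "0.0045 -0.0125 0.018 0" --pt "0.0093 -0.0258 0.036 0" --pt "0.015 -0.041 0.0515 0" --pt "0.0206 -0.0572 0.0664 0" --pt "0.0206 -0.0572 0.0664 0" --pt "0.0206 -0.0572 0.0664 0"

```text
time: 7.15
tool_pos: [0.4825, -0.2944, 0.0854]
ee_rot: [3.141, 0.001, 1.913]
wrist_force: [-0.9, 0.8, -0.7]
width: 0.0429
finger_force: 30.0
```

Emit:
arm_command --pt "0 0 0 0" --pt "0 0 0 0"

```text
time: 7.32
tool_pos: [0.4818, -0.2928, 0.084]
ee_rot: [3.142, -0.001, 1.914]
wrist_force: [-0.6, 1.2, 1.0]
width: 0.0426
finger_force: 30.0
```

Emit:
arm_command --pt "0.003 -0.009 0.01 0" --pt "0.0065 -0.018 0.018 0" --pt "0.013 -0.036 0.03 0" --pt "0.02 -0.056 0.04 0" --pt "0.027 -0.075 0.047 0" --pt "0.027 -0.075 0.047 0" --pt "0.027 -0.075 0.047 0"

```text
time: 7.9
tool_pos: [0.4956, -0.3314, 0.1076]
ee_rot: [3.142, 0.0, 1.913]
wrist_force: [-0.0, 0.2, -1.5]
width: 0.043
finger_force: 30.0
```

Run:
```python
from h import *
shot('scene','s4');shot('side','d4')
o=robot.get_obs();print(o['tool_pos'],o['wrist_force'],o['width'],o['finger_force'])
s=cv2.imread('pics/s4.png');d=cv2.imread('pics/d4.png')
cv2.imwrite('pics/c4.png',np.hstack([cv2.resize(s[120:270,140:270],(400,460)),cv2.resize(d[170:320,250:380],(400,460))]))
```

```text
[ 0.49532557 -0.33064029  0.10745436] [-0.74079592  0.44398473 -1.64771979] 0.04267363967116407 29.99707192182541
```

View pics/c4.png

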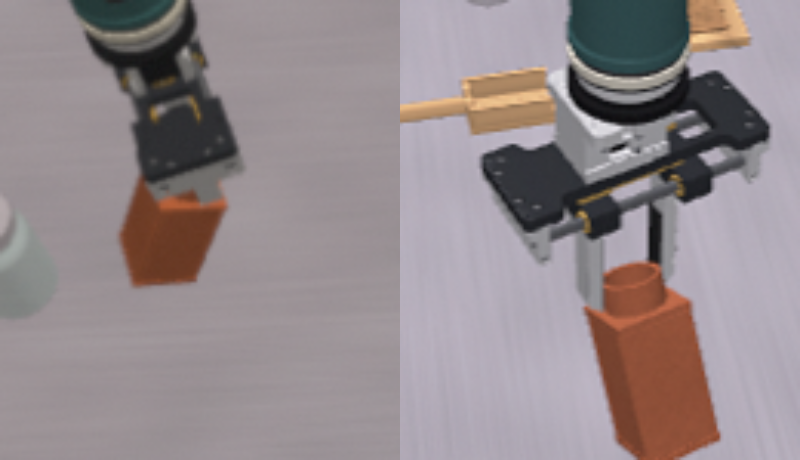

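The crops show the jar leaning at about 60° and pivoting cleanly, with its mouth near (630,275) on the right. I'll finish the arc.

Emit:
arm_command --pt "0.007 -0.02 0.005 0" --pt "0.015 -0.042 0.008 0" --pt "0.022 -0.063 0.009 0" --pt "0.03 -0.084 0.008 0" --pt "0.038 -0.105 0.005 0" --pt "0.045 -0.126 0.001 0" --pt "0.045 -0.126 0.001 0"

```text
time: 8.58
tool_pos: [0.5191, -0.3961, 0.1095]
ee_rot: [3.14, 0.003, 1.913]
wrist_force: [0.7, -1.6, -3.0]
width: 0.0428
finger_force: 29.5
```

Emit:
arm_command --pt "0 0 -0.004 0" --pt "0 0 -0.004 0" --pt "0 0 -0.004 0"

```text
time: 8.83
tool_pos: [0.5187, -0.3952, 0.1089]
ee_rot: [3.14, 0.005, 1.914]
wrist_force: [-2.1, 0.1, 6.5]
width: 0.0431
finger_force: 29.7
```

Run:
```python
from h import *
shot('scene','s5');shot('side','d5')
o=robot.get_obs();print(o['tool_pos'],o['wrist_force'],o['width'],o['finger_force'])
s=cv2.imread('pics/s5.png');d=cv2.imread('pics/d5.png')
cv2.imwrite('pics/c5.png',np.hstack([cv2.resize(s[120:270,120:250],(400,460)),cv2.resize(d[190:340,260:390],(400,460))]))
```

```text
[ 0.51870147 -0.39522524  0.10887996] [-2.52324943 -0.36905868  7.20222332] 0.04300210430923233 29.655583393760026
```

View pics/c5.png

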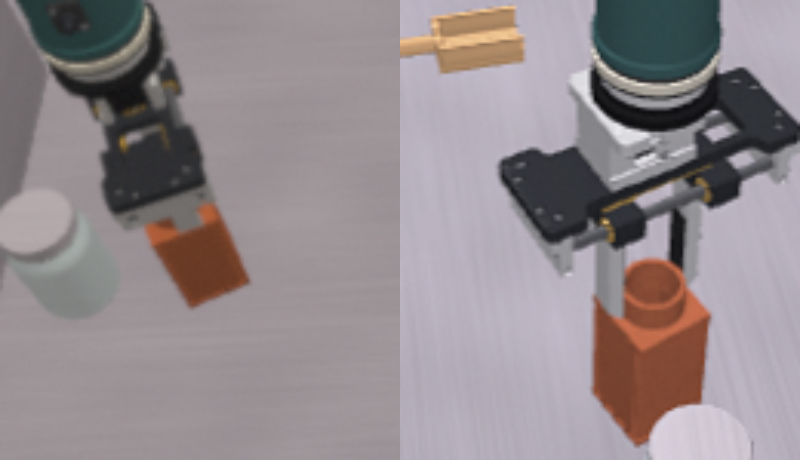

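It looks upright with its base flat (7 N down), mouth at (655,280). Ease off and release.

Emit:
arm_command --pt "0 0 0.003 0" --pt "0 0 0.003 0"

```text
time: 9.1
tool_pos: [0.5186, -0.395, 0.1089]
ee_rot: [3.141, 0.003, 1.914]
wrist_force: [-0.5, -1.1, 4.2]
width: 0.043
finger_force: 29.6
```

Emit:
arm_command --pt "0 0 0 0" --pt "0 0 0 0" --pt "0 0 0 0" --pt "0 0 0 0" --pt "0 0 0 0" --pt "0 0 0 0" --pt "0 0 0 0" --pt "0 0 0 0" --claw 0.15

```text
time: 9.77
tool_pos: [0.5181, -0.3939, 0.1076]
ee_rot: [3.142, 0.0, 1.914]
wrist_force: [1.0, -1.2, 3.1]
width: 0.0799
finger_force: 1.8
```

Emit:
arm_command --pt "0 0 0.05 0" --pt "0 0 0.1 0" --pt "0 0 0.16 0" --pt "0 0 0.16 0"

```text
time: 10.1
tool_pos: [0.5195, -0.3952, 0.1939]
ee_rot: [3.137, 0.008, 1.914]
wrist_force: [-0.5, -0.2, 1.1]
width: 0.0797
finger_force: 0.0
```

Run:
```python
from h import *
shot('wrist','w6');shot('side','d6');shot('scene','s6');o=robot.get_obs();print(o['tool_pos'],o['ee_rot'],o['wrist_force'])
w=cv2.imread('pics/w6.png');d=cv2.imread('pics/d6.png');s=cv2.imread('pics/s6.png')
cv2.imwrite('pics/c6.png',np.hstack([cv2.resize(w[120:320,220:420],(400,400)),cv2.resize(d[220:320,300:400],(400,400))]))
```

```text
[ 0.51752476 -0.3934167   0.18634616] [-3.14060552e+00 -2.03257142e-03  1.91398223e+00] [ 0.1941598   0.33577485 -0.80548094]
```

View pics/c6.png

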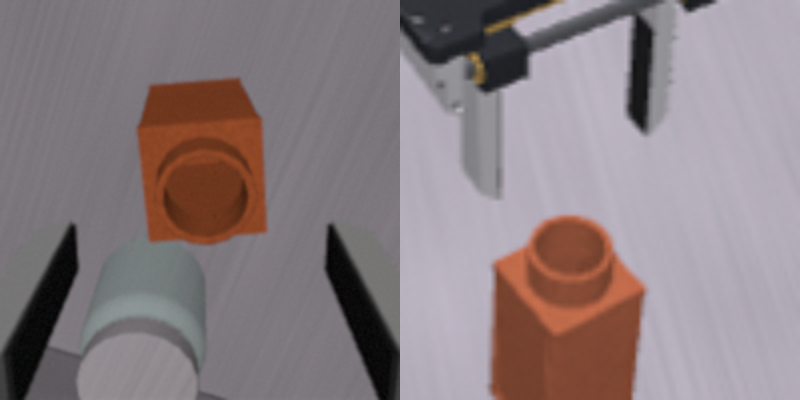

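The jar stands free and upright on the steel, turned a few degrees from the tool. In the wrist crop its shoulder corners are at (140,127), (262,117), (266,231) and (150,241). I'll measure it from both views.

Run:
```python
from h import *
from scipy.optimize import least_squares
cw,cd=load('w6'),load('d6')
P=atz(cw,[(290,183.5),(351,178.5),(353,235.5),(295,240.5)],.108)
print('wrist sh',P.mean(0).round(4),np.linalg.norm(P-np.roll(P,1,0),axis=1).round(4),[np.degrees(np.arctan2(*(P[j]-P[i])[:2][::-1])).round(1) for i,j in((0,1),(3,2),(3,0),(2,1))])
print('mouth w',atz(cw,[(322.5,217.5)],.13).round(4),'side',atz(cd,[(342.5,281.75)],.13).round(4))
Q=atz(cd,[(323.75,286.25),(339.5,302.5),(360.75,292.5)],.108);print('side sh',Q.round(4).tolist(),((Q[0]+Q[2])/2).round(4))
```

```text
wrist sh [ 0.5233 -0.402   0.108 ] [0.0556 0.0544 0.0551 0.0549] [np.float64(24.4), np.float64(24.9), np.float64(112.8), np.float64(113.3)]
mouth w [[ 0.5228 -0.4007  0.13  ]] side [[ 0.5229 -0.4004  0.13  ]]
side sh [[0.4871, -0.3879, 0.108], [0.5109, -0.4337, 0.108], [0.5581, -0.416, 0.108]] [ 0.5226 -0.402   0.108 ]
```

Emit:
arm_command --pt "0.0106 -0.016 0 0.034" --pt "0.0106 -0.016 0 0.034" --pt "0.0106 -0.016 0 0.034" --pt "0.0106 -0.016 0 0.034" --claw 0.0

```text
time: 10.58
tool_pos: [0.5226, -0.4012, 0.1856]
ee_rot: [-3.14, -0.003, 1.984]
wrist_force: [-0.0, 0.3, 1.1]
width: 0.094
finger_force: 0.0
```

Emit:
arm_command --pt "0 0 -0.06 0" --pt "0 0 -0.12 0" --pt "0 0 -0.18 0" --pt "0 0 -0.22 0" --pt "0 0 -0.24 0" --pt "0 0 -0.24 0" --pt "0 0 -0.24 0"

```text
time: 11.17
tool_pos: [0.5233, -0.4017, 0.0678]
ee_rot: [-3.141, -0.0, 1.985]
wrist_force: [0.5, -0.0, -0.0]
width: 0.0938
finger_force: 0.0
```

Emit:
arm_command --pt "0 0 0 0" --pt "0 0 0 0" --pt "0 0 0 0" --pt "0 0 0 0" --pt "0 0 0 0" --pt "0 0 0 0" --pt "0 0 0 0" --pt "0 0 0 0" --claw 1

```text
time: 11.83
tool_pos: [0.5226, -0.4027, 0.0683]
ee_rot: [-3.14, 0.001, 1.985]
wrist_force: [-4.1, -0.3, 3.8]
width: 0.0562
finger_force: 29.8
```

Emit:
arm_command --pt "0 0 0.02 0" --pt "0 0 0.05 0" --pt "0 0 0.09 0" --pt "0 0 0.13 0" --pt "0 0 0.17 0" --pt "0 0 0.2 0" --pt "0 0 0.2 0"

```text
time: 12.42
tool_pos: [0.5252, -0.4024, 0.1716]
ee_rot: [3.137, 0.005, 1.986]
wrist_force: [0.2, -0.5, -2.7]
width: 0.0559
finger_force: 29.7
```

Emit:
arm_command --pt "0.01 0.05 0 -0.02" --pt "0.025 0.12 0 -0.04" --pt "0.04 0.19 0 -0.06" --pt "0.055 0.26 0 -0.08" --pt "0.07 0.33 0 -0.1" --pt "0.085 0.4 0 -0.1" --pt "0.095 0.45 0 -0.1" --pt "0.1 0.48 0 -0.1"

```text
time: 13.08
tool_pos: [0.5732, -0.1577, 0.1656]
ee_rot: [-3.14, -0.004, 1.779]
wrist_force: [0.0, 0.5, -4.5]
width: 0.056
finger_force: 29.8
```

Emit:
arm_command --pt "0.01 0.06 0 -0.02" --pt "0.025 0.13 0 -0.04" --pt "0.04 0.2 0 -0.06" --pt "0.055 0.27 0 -0.08" --pt "0.07 0.34 0 -0.098" --pt "0.085 0.4 0 -0.098" --pt "0.095 0.45 0 -0.098" --pt "0.1 0.47 0 -0.098"

```text
time: 13.75
tool_pos: [0.6231, 0.0767, 0.1659]
ee_rot: [-3.139, -0.002, 1.574]
wrist_force: [0.3, -0.6, -3.3]
width: 0.0558
finger_force: 29.8
```

Run:
```python
from h import *
for n in('scene','side','wrist'): shot(n,n[0]+'7')
o=robot.get_obs();print(o['tool_pos'],o['ee_rot'],o['wrist_force'],o['width'])
# mat/board edges refined on original images via minAreaRect of mat colour
for n in('scene0','side0'):
    im=cv2.imread(f'pics/{n}.png');c=load(n);q=proj(c,[[.625,.092,.016]])[0]
    lab=cv2.cvtColor(im,cv2.COLOR_BGR2HSV);x,y=int(q[0]),int(q[1]);print(n,lab[y,x],lab[y-3:y+4:3,x-4:x+5:4].tolist())
    m=((lab[...,2]<165)&(lab[...,0]<25)&(lab[...,1]>80)).astype(np.uint8);m=cv2.morphologyEx(m,cv2.MORPH_CLOSE,np.ones((3,3),np.uint8));m=cv2.morphologyEx(m,cv2.MORPH_OPEN,np.ones((5,5),np.uint8))
    k,l,st,ce=cv2.connectedComponentsWithStats(m);i=l[y,x];print(st[i])
    if i:
        ps=np.argwhere(l==i)[:,::-1];P=atz(c,ps,.016)[:,:2].astype(np.float32);print(cv2.minAreaRect(P))
```

```text
[0.62299274 0.07271806 0.16645465] [-3.13962515e+00  1.30264444e-03  1.57128369e+00] [-0.26708801 -0.50690651 -4.45815812] 0.056066299659659785
scene0 [ 15 137 164] [[[14, 138, 164], [14, 138, 157], [14, 136, 159]], [[14, 138, 152], [15, 137, 164], [15, 139, 160]], [[14, 138, 153], [15, 139, 162], [14, 138, 161]]]
[358 217  30  27 691]
((0.6230711936950684, 0.09153710305690765), (0.07464133948087692, 0.07503407448530197), 1.6531881093978882)
side0 [ 14 120 176] [[[13, 122, 170], [13, 119, 163], [13, 120, 168]], [[13, 117, 157], [14, 120, 176], [14, 121, 177]], [[13, 118, 173], [13, 123, 162], [14, 120, 164]]]
[     0      0    640    400 254908]
```

Emit:
arm_command --pt "0.002 0.02 0 0" --pt "0.002 0.0376 -0.02 0" --pt "0.002 0.0376 -0.06 0" --pt "0.002 0.0376 -0.1 0" --pt "0.002 0.0376 -0.13 0" --pt "0.002 0.0376 -0.15 0" --pt "0.002 0.0376 -0.15 0" --pt "0.002 0.0376 -0.15 0"

```text
time: 14.57
tool_pos: [0.6239, 0.0916, 0.092]
ee_rot: [-3.14, 0.0, 1.57]
wrist_force: [0.4, -1.0, -3.0]
width: 0.0562
finger_force: 29.8
```

Emit:
arm_command --pt "0 0 0 0" --pt "0 0 0 0" --pt "0 0 0 0"

```text
time: 14.82
tool_pos: [0.6253, 0.0919, 0.0944]
ee_rot: [3.139, -0.0, 1.57]
wrist_force: [0.2, 0.6, -4.0]
width: 0.056
finger_force: 29.8
```

Emit:
arm_command --pt "0 0 -0.005 0" --pt "0 0 -0.01 0" --pt "0 0 -0.014 0" --pt "0 0 -0.016 0" --pt "0 0 -0.016 0" --pt "0 0 -0.016 0"

```text
time: 15.32
tool_pos: [0.6243, 0.092, 0.0846]
ee_rot: [-3.142, -0.0, 1.571]
wrist_force: [-0.4, -0.2, -3.7]
width: 0.0562
finger_force: 29.8
```

Emit:
arm_command --pt "0 0 -0.002 0" --pt "0 0 -0.003 0" --pt "0 0 -0.003 0" --pt "0 0 -0.003 0"

```text
time: 15.65
tool_pos: [0.6244, 0.0918, 0.0843]
ee_rot: [3.141, 0.0, 1.571]
wrist_force: [-2.7, -2.1, 3.0]
width: 0.056
finger_force: 29.8
```

Contact with the mat (the force turned from -3.7 to +3 N). Release, then retreat upward.

Emit:
arm_command --pt "0 0 0 0" --pt "0 0 0 0" --pt "0 0 0 0" --pt "0 0 0 0" --pt "0 0 0 0" --pt "0 0 0 0" --pt "0 0 0 0" --pt "0 0 0 0" --claw 0

```text
time: 16.32
tool_pos: [0.6244, 0.0919, 0.0831]
ee_rot: [3.141, -0.0, 1.571]
wrist_force: [0.3, -0.3, 0.3]
width: 0.094
finger_force: 0.0
```

Emit:
arm_command --pt "0 0 0.04 0" --pt "0 0 0.1 0" --pt "0 0 0.18 0" --pt "0 0 0.25 0" --pt "0 0 0.28 0" --pt "0 0 0.28 0" --pt "0 0 0.28 0"

```text
time: 16.9
tool_pos: [0.6248, 0.092, 0.224]
ee_rot: [3.139, -0.0, 1.571]
wrist_force: [-0.7, -0.3, -0.5]
width: 0.0943
finger_force: 0.0
```

Run:
```python
from h import *
for n in('scene','side','wrist'):
    im,c=shot(n,n[0]+'8');o=robot.get_obs()
    if n=='scene': print(o['tool_pos'],o['ee_rot'],o['wrist_force'])
    h=cv2.cvtColor(im,cv2.COLOR_RGB2HSV)
    q=proj(c,[[.624,.092,.13]])[0]; pr=proj(c,[[.624+a,.092+b,z] for z in(.016,.124) for a in(-.028,.028) for b in(-.028,.028)])
    m=((h[...,0]<14)&(h[...,1]>150)).astype(np.uint8);y0,x0=np.maximum((q-70).astype(int),0)[::-1]
    k,l,st,ce=cv2.connectedComponentsWithStats(m);best=[(st[i].tolist(),ce[i].round(1).tolist()) for i in range(1,k) if st[i,4]>60]
    print(n,'model mouth',q.round(1),'pred x',pr[:,0].min().round(1),pr[:,0].max().round(1),'y',pr[:,1].min().round(1),pr[:,1].max().round(1));print(best)
```

```text
[0.62388952 0.09188717 0.22176105] [-3.13986280e+00  1.21034022e-04  1.57052054e+00] [-0.43076298  0.63597009 -1.22892325]
scene model mouth [379.6 208.7] pred x 361.6 392.7 y 199.2 240.5
[([521, 32, 29, 42, 632], [534.3, 47.3]), ([0, 36, 56, 268, 8127], [18.3, 171.8]), ([363, 199, 30, 41, 945], [376.6, 220.1])]
side model mouth [343.3 140.1] pred x 330.8 355.3 y 135.5 179.7
[([50, 110, 15, 24, 117], [57.4, 122.1]), ([332, 131, 22, 48, 935], [342.3, 155.0])]
wrist model mouth [322.1 201.1] pred x 291.6 352.8 y 152.9 227.0
[([291, 153, 61, 76, 4209], [320.8, 190.8])]
```

The jar matches the model within 1 px in all three views: upright on the mat at (0.624, 0.092). Now for the lid.

Emit:
arm_command --pt "-0.35 0.158 -0.04 0" --pt "-0.35 0.158 -0.04 0" --pt "-0.35 0.158 -0.04 0" --pt "-0.35 0.158 -0.04 0" --pt "-0.35 0.158 -0.04 0" --pt "-0.35 0.158 -0.04 0" --pt "-0.35 0.158 -0.04 0" --claw 0.4

```text
time: 17.63
tool_pos: [0.4477, 0.1712, 0.2015]
ee_rot: [-3.139, 0.001, 1.573]
wrist_force: [-0.4, -0.6, 0.7]
width: 0.0568
finger_force: 0.0
```

Run:
```python
from h import *
im,c=shot('wrist','w9');o=robot.get_obs();print(o['tool_pos'],o['ee_rot'])
t=np.linspace(0,2*np.pi,40)[:,None];C=np.array([.448,.171,0])
for r,z in((.028,.015),(.028,0),(.010,.039)):
    cv2.polylines(im,[np.round(proj(c,C+np.c_[r*np.cos(t),r*np.sin(t),0*t+z])).astype(int)],True,(0,255,0),1) if z!=0 else None
q=proj(c,[[.448,.171,.02]])[0].astype(int);print(q)
x,y=max(q[0]-80,0),max(q[1]-60,0)
raw=cv2.imread('pics/w9.png')[y:y+120,x:x+160];g=im[y:y+120,x:x+160,::-1];print(x,y)
cv2.imwrite('pics/c9.png',np.vstack([cv2.resize(a,(400,300),interpolation=cv2.INTER_CUBIC) for a in(raw,g)]))
```

```text
[0.448819   0.17080515 0.20183498] [-3.13994353e+00  8.82136269e-04  1.57118945e+00]
[321 179]
241 119
```

View pics/c9.png

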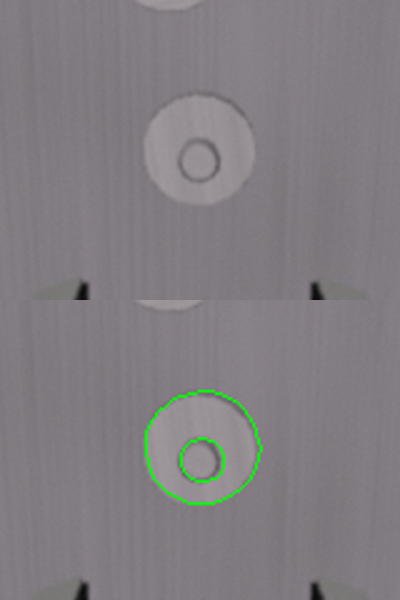

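The crop shows the lid with its knob at (200,161). It is about 1.5 mm toward -x and 0.7 mm toward -y from the model, and clear of its neighbour. Descend and grip the knob, once in each direction to centre it.

Emit:
arm_command --pt "-0.0034 -0.0014 -0.07 0" --pt "-0.0034 -0.0014 -0.15 0" --pt "-0.0034 -0.0014 -0.23 0" --pt "-0.0034 -0.0014 -0.3 0" --pt "-0.0034 -0.0014 -0.34 0" --pt "-0.0034 -0.0014 -0.364 0" --pt "-0.0034 -0.0014 -0.364 0" --pt "-0.0034 -0.0014 -0.364 0"

```text
time: 18.35
tool_pos: [0.4479, 0.1694, 0.0202]
ee_rot: [-3.139, 0.001, 1.569]
wrist_force: [0.1, -0.1, 1.7]
width: 0.0565
finger_force: 0.0
```

Emit:
arm_command --pt "0 0 0 0" --pt "0 0 0 0" --pt "0 0 0 0" --pt "0 0 0 0" --pt "0 0 0 0" --pt "0 0 0 0" --pt "0 0 0 0" --pt "0 0 0 0" --claw 1

```text
time: 19.02
tool_pos: [0.4478, 0.1703, 0.0216]
ee_rot: [3.141, -0.0, 1.571]
wrist_force: [-0.9, -0.5, 2.8]
width: 0.0181
finger_force: 30.0
```

Emit:
arm_command --pt "0 0 0 0" --pt "0 0 0 0" --pt "0 0 0 -0.06" --pt "0 0 0 -0.12" --pt "0 0 0 -0.18" --pt "0 0 0 -0.24" --pt "0 0 0 -0.3" --pt "0 0 0 -0.3" --claw 0.5

```text
time: 19.68
tool_pos: [0.4475, 0.1702, 0.0209]
ee_rot: [-3.141, 0.0, 0.94]
wrist_force: [-0.6, -0.4, -0.5]
width: 0.0471
finger_force: 0.0
```

Emit:
arm_command --pt "0 0 0 -0.06" --pt "0 0 0 -0.12" --pt "0 0 0 -0.18" --pt "0 0 0 -0.24" --pt "0 0 0 -0.3" --pt "0 0 0 -0.36" --pt "0 0 0 -0.42" --pt "0 0 0 -0.45"

```text
time: 20.35
tool_pos: [0.4475, 0.1702, 0.021]
ee_rot: [3.141, 0.0, -0.002]
wrist_force: [0.4, 1.1, -0.0]
width: 0.0474
finger_force: 0.0
```

Emit:
arm_command --pt "0 0 0 0" --pt "0 0 0 0" --pt "0 0 0 0" --pt "0 0 0 0" --pt "0 0 0 0" --pt "0 0 0 0" --pt "0 0 0 0" --pt "0 0 0 0" --claw 1

```text
time: 21.02
tool_pos: [0.4476, 0.1702, 0.0212]
ee_rot: [3.141, 0.0, 0.0]
wrist_force: [1.0, -0.3, 0.1]
width: 0.0181
finger_force: 30.0
```

Emit:
arm_command --pt "0 0 0.03 0" --pt "0 0 0.09 0" --pt "0 0 0.16 0" --pt "0 0 0.24 0" --pt "0 0 0.32 0" --pt "0 0 0.38 0" --pt "0 0 0.4 0" --pt "0 0 0.4 0"

```text
time: 21.68
tool_pos: [0.4492, 0.1706, 0.2244]
ee_rot: [-3.14, -0.007, -0.0]
wrist_force: [0.3, 0.3, -0.7]
width: 0.0182
finger_force: 30.0
```

Emit:
arm_command --pt "0.03 -0.013 0 0" --pt "0.09 -0.04 0 0" --pt "0.15 -0.066 0 0" --pt "0.21 -0.093 0 0" --pt "0.27 -0.12 0 0" --pt "0.32 -0.142 0 0" --pt "0.353 -0.1564 0 0" --pt "0.353 -0.1564 0 0"

```text
time: 22.35
tool_pos: [0.6251, 0.0899, 0.2151]
ee_rot: [3.14, 0.008, -0.003]
wrist_force: [-1.0, 1.4, -1.2]
width: 0.0184
finger_force: 30.0
```

Emit:
arm_command --pt "0 0 0 0" --pt "0 0 0 0" --pt "0 0 0 0" --pt "0 0 0 0"

```text
time: 22.68
tool_pos: [0.6232, 0.0927, 0.2213]
ee_rot: [-3.142, 0.0, 0.001]
wrist_force: [0.3, -0.2, 0.2]
width: 0.0183
finger_force: 30.0
```

Run:
```python
from h import *
o=robot.get_obs();print(o['tool_pos'],o['ee_rot'],o['wrist_force'],o['width'],o['finger_force'])
im,c=shot('wrist','w10')
# knob/lid and jar check in wrist view: jar colour bounds vs model
h=cv2.cvtColor(im,cv2.COLOR_RGB2HSV);m=((h[...,0]<14)&(h[...,1]>150)).astype(np.uint8)
k,l,st,ce=cv2.connectedComponentsWithStats(m);print([s.tolist() for s in st[1:] if s[4]>100])
pr=proj(c,[[.6242+a,.092+b,z] for z in(.016,.124) for a in(-.028,.028) for b in(-.028,.028)]);print(pr.min(0),pr.max(0))
```

```text
[0.62315683 0.09274991 0.22126401] [-3.14155047e+00  2.76159792e-04  8.65368339e-04] [ 0.31097271 -0.19387432  0.15490661] 0.018330226912451595 29.9999194778502
[[292, 153, 61, 53, 2422]]
[290.00820982 152.05024895] [351.10400297 225.73853279]
```

Emit:
arm_command --pt "0.0012 -0.0024 -0.02 0" --pt "0.0012 -0.0024 -0.05 0" --pt "0.0012 -0.0024 -0.075 0" --pt "0.0012 -0.0024 -0.09 0" --pt "0.0012 -0.0024 -0.1 0" --pt "0.0012 -0.0024 -0.1 0" --pt "0.0012 -0.0024 -0.1 0" --pt "0.0012 -0.0024 -0.1 0"

```text
time: 23.4
tool_pos: [0.6252, 0.0909, 0.1721]
ee_rot: [3.142, -0.001, -0.0]
wrist_force: [-0.5, -0.1, 0.1]
width: 0.0181
finger_force: 30.0
```

Emit:
arm_command --pt "0 0 -0.003 0" --pt "0 0 -0.006 0" --pt "0 0 -0.009 0" --pt "0 0 -0.012 0" --pt "0 0 -0.012 0" --pt "0 0 -0.012 0"

```text
time: 23.9
tool_pos: [0.6246, 0.0908, 0.165]
ee_rot: [3.141, 0.0, -0.0]
wrist_force: [0.6, -0.7, -1.1]
width: 0.0184
finger_force: 30.0
```

Emit:
arm_command --pt "0 0 -0.004 0" --pt "0 0 -0.008 0" --pt "0 0 -0.012 0" --pt "0 0 -0.015 0" --pt "0 0 -0.015 0" --pt "0 0 -0.015 0"

```text
time: 24.4
tool_pos: [0.6246, 0.0908, 0.1575]
ee_rot: [3.141, 0.0, -0.0]
wrist_force: [-1.2, -0.0, -0.7]
width: 0.0185
finger_force: 30.0
```

Emit:
arm_command --pt "0 0 -0.002 0" --pt "0 0 -0.004 0" --pt "0 0 -0.004 0" --pt "0 0 -0.004 0"

```text
time: 24.73
tool_pos: [0.6247, 0.0908, 0.1556]
ee_rot: [3.141, 0.0, -0.0]
wrist_force: [-0.3, -0.3, -0.6]
width: 0.0182
finger_force: 30.0
```

Nearly at full depth with no resistance. One last small step to contact.

Emit:
arm_command --pt "0 0 -0.001 0" --pt "0 0 -0.002 0" --pt "0 0 -0.002 0" --pt "0 0 -0.002 0"

```text
time: 25.07
tool_pos: [0.6249, 0.0908, 0.1552]
ee_rot: [3.142, -0.001, -0.0]
wrist_force: [-0.6, -0.5, 1.0]
width: 0.0178
finger_force: 30.0
```

Seated (TCP z 0.1552 against 0.155 predicted, force turning up). Release and retreat.

Emit:
arm_command --pt "0 0 0 0" --pt "0 0 0 0" --pt "0 0 0 0" --pt "0 0 0 0" --pt "0 0 0 0" --pt "0 0 0 0" --claw 0.5

```text
time: 25.57
tool_pos: [0.6247, 0.0908, 0.1546]
ee_rot: [3.141, 0.0, -0.0]
wrist_force: [0.2, -0.6, 0.2]
width: 0.0468
finger_force: 0.0
```

Emit:
arm_command --pt "0 0 0.04 0" --pt "0 0 0.1 0" --pt "0 0 0.18 0" --pt "0 0 0.25 0" --pt "0 0 0.3 0" --pt "0 0 0.3 0" --pt "0 0 0.3 0" --pt "0 0 0.3 0"

```text
time: 26.23
tool_pos: [0.6245, 0.0908, 0.3034]
ee_rot: [3.141, 0.002, -0.0]
wrist_force: [0.3, 0.5, -0.7]
width: 0.0472
finger_force: 0.0
```

Run:
```python
from h import *
t=np.linspace(0,2*np.pi,60,endpoint=False)
for n in('side','wrist'):
    im,c=shot(n,n[0]+'11');h=cv2.cvtColor(im,cv2.COLOR_RGB2HSV).astype(int)
    m=((h[...,0]<14)&(h[...,1]>150)).astype(np.uint8)
    k,l,st,ce=cv2.connectedComponentsWithStats(m);print(n,[s.tolist() for s in st[1:] if s[4]>100])
    pr=proj(c,[[.6242+a,.092+b,z] for z in(.016,.124) for a in(-.028,.028) for b in(-.028,.028)]);print(' jar',pr.min(0).round(1),pr.max(0).round(1))
    # lid: correlate boundary of predicted top cap (z=.149) with image gradient over offsets and tilt-height
    g=cv2.GaussianBlur(cv2.cvtColor(im,cv2.COLOR_RGB2GRAY),(3,3),0).astype(np.float32)+2*cv2.GaussianBlur(im,(3,3),0)[...,0]-2*cv2.GaussianBlur(im,(3,3),0)[...,2]
    G=np.hypot(cv2.Sobel(g,5,1,0),cv2.Sobel(g,5,0,1));best=[]
    for z in(.149,.155,.161):
      for dx in np.arange(-.008,.0081,.001):
        for dy in np.arange(-.008,.0081,.001):
          p=proj(c,np.c_[.6242+dx+.028*np.cos(t),.0915+dy+.028*np.sin(t),0*t+z]).astype(np.float32)
          best.append((cv2.remap(G,p[:,:1],p[:,1:],1).mean(),z,round(dx,3),round(dy,3)))
    best.sort(reverse=True);print(' lid',best[:5])
print(robot.get_obs()['tool_pos'],robot.get_obs()['wrist_force'])
```

```text
side [[50, 110, 15, 24, 118], [331, 137, 23, 42, 736]]
 jar [330.9 135.5] [355.4 179.7]
 lid [(np.float32(420.4055), 0.149, np.float64(-0.005), np.float64(-0.003)), (np.float32(415.363), 0.149, np.float64(-0.006), np.float64(-0.003)), (np.float32(414.97266), 0.149, np.float64(-0.005), np.float64(-0.004)), (np.float32(411.14212), 0.149, np.float64(-0.006), np.float64(-0.004)), (np.float32(409.88528), 0.149, np.float64(-0.007), np.float64(-0.003))]
wrist [[296, 145, 48, 28, 682]]
 jar [294.8 144.4] [342.6 201.3]
 lid [(np.float32(401.76376), 0.149, np.float64(0.002), np.float64(-0.001)), (np.float32(388.5922), 0.149, np.float64(0.003), np.float64(-0.001)), (np.float32(368.39395), 0.149, np.float64(0.002), np.float64(-0.002)), (np.float32(346.03607), 0.149, np.float64(0.001), np.float64(-0.002)), (np.float32(345.82803), 0.149, np.float64(0.001), np.float64(0.0))]
[0.6240596  0.09077228 0.30194093] [-0.54719289  0.62622612 -0.4968049 ]
```

```bash
python3 -c "
from bench import robot
print(robot.close_job())"
```

```text
the job is handed in; nothing more can be done
None
```

I stood the jar upright on the bare steel and let go, then set it squarely on the cork mat and put the lid over its neck; the job is handed in at about 26 s of the 64 s, no verdict was returned, and my last camera fits put the lid at seated height.

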